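Tap the egg cup home into the well of its saucer

TASK

Two boiled eggs are set out for breakfast in egg cups; one cup already stands in the round well of its saucer, the other has been put down off-centre on the flat of its saucer. Nudge that off-centre cup with light taps of your fingertips until its foot has dropped fully into the well in the middle of its saucer and it stands level, with the egg still in it. Do not grip or lift anything, do not touch the egg, leave the saucer where it is, and leave the other setting and everything else alone.

Things in the scene. Friction and masses are not known exactly. Their poses are not given: they have to be found in the camera images.
- egg_cup: the off-centre egg cup: white porcelain, loose, about 0.09 kg, 40 mm high. Foot 40 mm across, waist 23 mm, bowl widest (52 mm) 34 mm above the foot, so an upright finger meets it there. Origin at the centre of the foot's underside, z up. Starts on its saucer's ledge 29 to 40 mm from the well's centre. A push of under 1 N slides it; driven fast (0.15 m/s) against the well's far edge it topples. Over 12 N on it or a tilt of 0.35 rad is too rough.
- saucer: the saucer under the off-centre cup: white, round, 144 mm across, loose, about 0.22 kg. Origin at the centre of its underside, on the worktop (z = 0), z up; its yaw shows nowhere. Flat ledge 9.5 mm above the worktop from the well out to 60 mm radius, then a rim rising to 13 mm. It is dragged along if the cup is pushed on against the far edge of the well; it may end up to 15 mm from where it stood.
- well (a point): centre of the floor of that saucer's well, where the middle of the cup's foot belongs; 5.5 mm above the worktop. The well is 46 mm across (3 mm play round the foot) and 4 mm deep with a steep edge: the foot drops in as the cup is pushed over it, rocking a little, and the edge then holds it.
- egg: the brown egg sitting loose in the off-centre cup, blunt end down, 43 mm across and 53 mm long, 0.06 kg. Origin at its widest section, 38 mm above the cup's origin; z up along its length. Its top is 69 mm above the cup's foot, so 78 mm above the worktop while the cup is on the ledge; it is narrower than the cup's bowl.
- cup_seat (a point): the point in the off-centre cup, on its axis 38 mm above the underside of its foot, where the egg's origin is when the egg is seated
- done_cup: the other egg cup, the same in shape, with its egg (top 74 mm above the worktop), already in the well of its own saucer; leave it alone. Origin at the centre of the underside of its foot. The two settings may be either way round, left or right, 14 to 25 cm apart.
- done_saucer: the saucer of the other setting, the same in shape; leave it alone. Origin at the centre of its underside.
- salt: salt shaker, 44 mm across, 90 mm high, standing behind the settings; origin at the centre of its underside; bystander
- teaspoon: teaspoon 130 x 27 x 12 mm lying on the worktop behind the settings; origin under its middle, x along its length; bystander
- teaspoon_2: teaspoon 130 x 27 x 12 mm lying to the right of the settings; origin under its middle, x along its length; bystander
- glass: drinking glass, 78 mm across, 93 mm high, standing at the back right; origin at the centre of its underside; bystander
Not all that is in view belongs to the job. Leave any purple look-alike of the egg_cup alone.

How it is judged (in metres and radians):
At the end, for the whole second after the job is handed in: Foot down in its well (centre within 5 mm, underside within 1.3 mm of the floor), cup within 0.05 rad of upright and at rest, egg seated within 6 mm; saucer within 15 mm, other setting within 10 mm, bystanders within 15 mm of their starts (horizontal distance between egg_cup and well below 0.005 m and z of egg_cup in the frame of saucer below 0.0068 m and angle between egg_cup's own z axis and vertical below 0.05 rad and distance between egg and cup_seat below 0.006 m and linear speed of egg_cup below 0.01 m/s and linear speed of egg below 0.02 m/s and distance of each of saucer, salt, teaspoon, teaspoon_2, glass from where it was at the start of the episode below 0.015 m and distance of each of done_cup, done_saucer from where it was at the start of the episode below 0.01 m); the robot touches nothing.
It fails at once if the egg cup or its saucer is lifted, or the cup tips more than 0.35 rad (height (world z) of egg_cup above 0.026 m or height (world z) of saucer above 0.012 m or angle between egg_cup's own z axis and vertical above 0.35 rad).
It fails at once if the egg leaves its cup, or the robot touches it (distance between egg and cup_seat above 0.012 m or contact force between any of the fingers, the arm and egg above 0.3 N).
It fails at once if the cup is gripped or hit with more than 12 N (contact force between the fingers and egg_cup above 12 N).
It fails at once if the saucer is shoved more than 20 mm, or the other setting is disturbed by more than 12 mm (distance of saucer from where it was at the start of the episode above 0.02 m or distance of any of done_cup, done_saucer from where it was at the start of the episode above 0.012 m).
It fails at once if a bystander is moved by more than 20 mm (distance of any of salt, teaspoon, teaspoon_2, glass from where it was at the start of the episode above 0.02 m).
It also fails if it takes over 32 s, if anything falls off the work surface, if the arm or the gripper's body presses on something with over 40 N, if the wrist force passes 120 N, or if a joint passes its speed limit or range.

ROBOT

A 6-joint arm with a two-finger parallel gripper is mounted at the origin on a cart in front of the work surface, level with it; the furniture and walls round the work are solid. World frame = base frame: x ahead of the robot, y to its left, z up, the work surface at z = 0. Lengths are in mm, angles in rad, forces in N, time in s.
With the tool pointing down it reaches from about 250 to 725 mm from the base axis. Payload 4 kg.
Tool frame: the origin (TCP) lies on the centre line of the jaws, within the pads' length; the fingertips stand 11 mm ahead of it and the grasp point (between the pads) lies 8 mm behind it; z points along the fingers, y is the line along which they close (so a half turn about z gives the same grasp; the last joint's range is limited). The gripper opens to 85 mm and grips with 20 to 120 N. Pads are 22 mm wide; open, the fingers measure 114 mm over their backs; the gripper's body (76 mm by 85 mm) begins 54 mm behind the grasp point. The pads swing forward as they close: fully open they stand 13 mm farther back than shut.
Start: joints at [1.103, 0.241, 0.005, 1.335, 0, 1.571], TCP at [225.46, 446.282, 206.206] pointing down, gripper open.
Joint ranges: [-2.72, 2.72], [-1.05, 1.87], [-1.09, 1.28], [-1.99, 2.15], [-1.42, 1.44], [-3.14, 3.14]. Speed limits (rad/s): [2.79, 2.79, 3.14, 3.14, 3.14, 3.14].

INTERFACE

Orientations are given as a 3x3 rotation matrix whose columns are the frame's x, y, z axes.
In Python, from station import * gives the robot as it stands.
- The arm moves only by the tool send_rows, never from a script. Its arguments are lists of equal length, an entry for each row: "linear": the shift along the tool's x, y, z in m, a list of three; "turn": the turn, a rotation vector about the tool's x, y, z in degrees, a list of three; "fingers": the closure in counts, from 0 (fully open) to 255 (shut). In form: {"linear": [[dx, dy, dz], ...], "turn": [[wx, wy, wz], ...], "fingers": [fingers, ...]}. A call has 1 to 10 rows; each row is the pose to reach, as a shift and turn from the pose commanded when the call began, along the tool's axes at that moment; what a row does not reach only later rows make up. A row lasts 1/8 s, in which the tool goes at most 62.5 mm and 10.7 degrees, less where a joint would pass 70% of its speed; a pose out of reach is approached as far as the arm can. A call with a gripper value outside its range is refused whole. The fingers move at their own pace and stop on an object; "grip_force" is the grip in N (left out, the last holds). Time passes only in rows, so rows that repeat a pose let the fingers close. It gives the time, the measured TCP pose, the force, the opening and the grip force at its end, in the units of the state.
- read_state(): the state, without advancing time (a new reading comes with each control period).
- grab_frame(name): name is "scene" or "side" or "wrist"; returns the picture (480x640x3 uint8, red, green, blue); there is no depth.
- calibration(name): a dict with "fovy" (degrees; the focal length in pixels is half the picture's height over the tangent of half this angle, whatever the lens; pixels are square), "cx", "cy" (the principal point, pixels), "position" and "attitude" of the camera in the world. Camera axes: x right, y down, z forward; pixel columns grow to the right and rows downward; lengths in mm; the calibration is good to about 2 mm. A picture is of the moment at which its call begins: read the wrist's pose just before it. calibration takes no time and is no camera call; for the wrist camera it gives the pose at the moment of the call.
- job_done(): hands the job in; it is judged then, once.
The state is a dict: "clock": time; "qpos": joint angles; "joint_velocities": joint speeds; "tau": joint torques, N m; "ee_pos": TCP position; "orientation": TCP orientation; "force": force on the tool from outside, world axes, zero at the start; "wrist_torque": the same for the moment, N m; "opening": finger opening in mm; "grasp_force": force on a finger pad.
Only numpy, scipy, OpenCV 4.12 (cv2) and the standard library are available. Lean on these libraries where they do the work, as an engineer would, in place of code of your own. Each camera call takes 0.05 s, during which the arm holds its last target. There are 200 camera calls.

## Working session

There is one attempt and no reset: what is moved stays moved. The work goes in short steps, Python scripts to look and compute and a tool call to move; the robot and the scene stay as the last step left them, time stands still between calls to the robot, and variables do not carry over. Pictures are saved under pics/ and viewed, at most 10 in all, crops included, and the job is handed in when it is done.

Besides the shell and the picture viewer there is one more tool, called after "Request:" as a command line: name --argument value ..., lists and objects as JSON in quotes. send_rows: Moves the arm, as the interface text tells. Its arguments: {"type":"object","properties":{"linear":{"type":"array","items":{"type":"array","items":{"type":"number"}}},"turn":{"type":"array","items":{"type":"array","items":{"type":"number"}}},"fingers":{"type":"array","items":{"type":"number"}},"grip_force":{"type":"number"}},"required":["linear","turn","fingers"]}

```bash
mkdir -p pics; python3 - <<'E'
from station import *
import cv2,numpy as np
s=read_state();print(s['clock'],s['ee_pos'],np.round(s['orientation'],3).tolist(),s['opening'])
for n in ['scene','side']:
    c=calibration(n);print(n,c)
    cv2.imwrite(f'pics/{n}0.png',cv2.cvtColor(grab_frame(n),cv2.COLOR_RGB2BGR))
E
```

```text
0.0 [225.14506195 445.65167763 205.31547629] [[-0.893, 0.451, -0.001], [0.451, 0.893, -0.002], [-0.0, -0.002, -1.0]] 85.6831474379264
scene {'fovy': 51.96249778205569, 'cx': 324.91013881672126, 'cy': 237.39905997742727, 'position': array([ 132.94553678, -774.32271994,  714.37177967]), 'attitude': array([[ 0.81433438, -0.44379091,  0.37404431],
       [-0.58031551, -0.6333144 ,  0.51200271],
       [ 0.0096655 , -0.63400512, -0.77326844]])}
side {'fovy': 57.68237694954757, 'cx': 319.68369479105036, 'cy': 240.1388459855907, 'position': array([512.72016829, 447.64576301, 401.25040947]), 'attitude': array([[-0.99929588,  0.01274405, -0.03528915],
       [ 0.03741437,  0.40892583, -0.91180032],
       [ 0.00281061, -0.91247863, -0.40911471]])}
```

View pics/scene0.png

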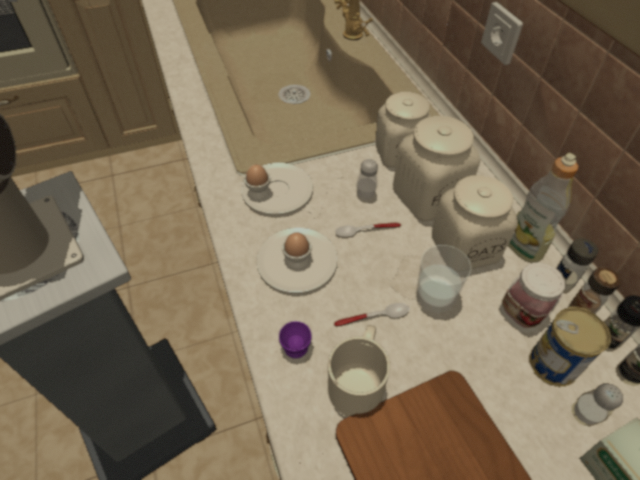

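View pics/side0.png

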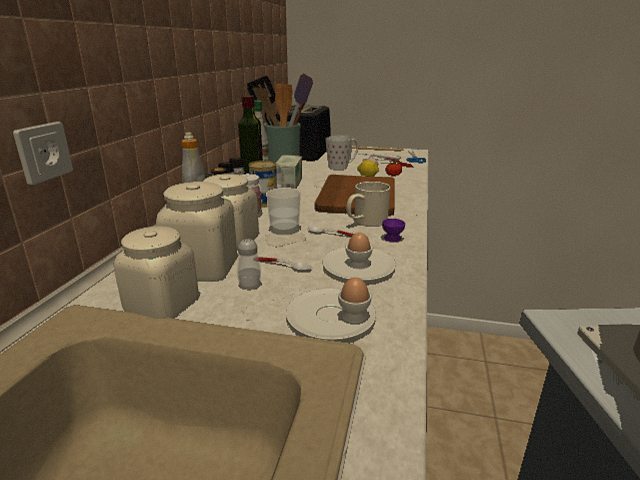

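The near-sink setting (scene (258,178), side (355,300)) has its cup off-centre, on the robot's side of its saucer. I'll enlarge both views.

```bash
cat > h.py <<'E'
from station import *
import cv2,numpy as np
def ray(c,u,v):
    f=240/np.tan(np.radians(c['fovy'])/2)
    d=np.asarray(c['attitude'])@np.array([(u-c['cx'])/f,(v-c['cy'])/f,1]);return np.asarray(c['position']),d
def onz(c,u,v,z):
    p,d=ray(c,u,v);return p+d*(z-p[2])/d[2]
def proj(c,P):
    f=240/np.tan(np.radians(c['fovy'])/2)
    q=(np.atleast_2d(P)-c['position'])@np.asarray(c['attitude']);return np.c_[c['cx']+f*q[:,0]/q[:,2],c['cy']+f*q[:,1]/q[:,2]]
def circ(x,y,z,r,n=60):
    t=np.linspace(0,2*np.pi,n);return np.c_[x+r*np.cos(t),y+r*np.sin(t),0*t+z]
E
python3 - <<'E'
from h import *
a=cv2.imread('pics/scene0.png')[150:230,225:335];b=cv2.imread('pics/side0.png')[265:345,275:385]
cv2.imwrite('pics/z.png',np.hstack([cv2.resize(i,None,fx=3.6,fy=3.6*1,interpolation=cv2.INTER_CUBIC) for i in(a,b)]))
c=calibration('side')
print(onz(c,330,314,10),onz(c,354,318,10)); c=calibration('scene');print(onz(c,278,188,10),onz(c,258,190,10))
E
```

```text
[ 473.30737661 -136.50290413   10.        ] [ 436.30717901 -124.12981093   10.        ]
[ 470.95146956 -149.04193099   10.        ] [ 435.12214351 -130.91742687   10.        ]
```

View pics/z.png

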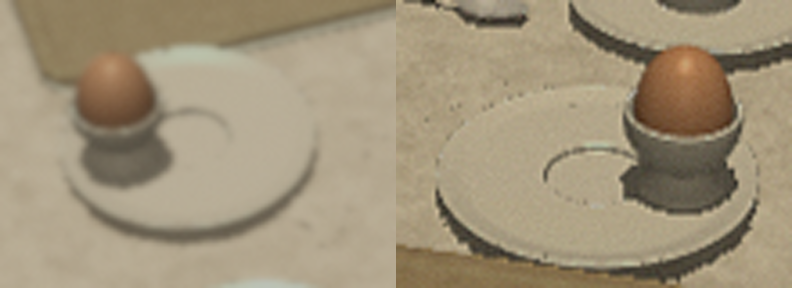

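Crop: side view shows saucer (286–375, 289–339), well left edge 316, and egg 341–369. Scene shows saucer (243–313, 163–214) and egg 246–268. I'll fit these extents.

```bash
python3 - <<'E'
from h import *
from scipy.optimize import least_squares as L
S,C=calibration('side'),calibration('scene')
def ext(c,x,y,z,r):
    p=proj(c,circ(x,y,z,r,200));return np.r_[p.min(0),p.max(0)]
obs={'side':(286.1,288.9,375.3,338.6),'scene':(243.3,162.8,313.1,214.4)}
def show(n,f,x0):
    r=L(f,x0,loss='soft_l1');print(n,r.x.round(1),r.fun.round(1))
for cs in ([S],[C],[S,C]):
    show('saucer',lambda q:np.concatenate([ext(c,q[0],q[1],12.5,72)-obs['side' if c is S else 'scene'] for c in cs]),[470,-140])
show('well',lambda q:np.r_[(ext(S,q[0],q[1],9.5,23)-[316.1,305.6,0,322])[[0,1,3]]],[470,-140])
def egg(c,q):
    t,k=np.meshgrid(np.linspace(0,2*np.pi,60),np.linspace(-np.pi/2,np.pi/2,41));h=np.where(k>0,31.,22.)
    P=np.c_[(q[0]+21.5*np.cos(k)*np.cos(t)).ravel(),(q[1]+21.5*np.cos(k)*np.sin(t)).ravel(),(47.5+h*np.sin(k)).ravel()]
    p=proj(c,P);return np.r_[p[:,0].min(),p[:,0].max(),p[:,1].min()]
show('egg S',lambda q:egg(S,q)-[341.1,369.4,277.5],[435,-130])
show('egg C',lambda q:egg(C,q)-[246.1,268.3,164.7],[435,-130])
show('egg SC',lambda q:np.r_[egg(S,q)-[341.1,369.4,277.5],egg(C,q)-[246.1,268.3,164.7]],[435,-130])
E
```

```text
saucer [ 472.1 -140.9] [-0.6 -0.7  0.6  0.3]
saucer [ 471.2 -150.2] [-1.1  0.3  1.1 -0.3]
saucer [ 471.8 -146.2] [-0.3 -2.3  0.3 -2.  -1.8 -0.9  0.2 -1.7]
well [ 472.4 -138.5] [-0.   0.1 -0.1]
egg S [ 435.4 -127.2] [ 0.1 -0.1  0. ]
egg C [ 433.3 -138.2] [-0.1  0.1 -0. ]
egg SC [ 434.5 -135.4] [ 0.3 -0.3 -2.6 -0.3 -0.1 -1.1]
```

Request:
send_rows --linear '[[-0.04,-0.043,0],[-0.085,-0.09,0],[-0.13,-0.138,0],[-0.175,-0.187,0],[-0.22,-0.235,0],[-0.265,-0.284,0],[-0.31,-0.332,0],[-0.355,-0.38,0],[-0.385,-0.412,0],[-0.403,-0.431,0]]' --turn '[[0,0,-1],[0,0,-2],[0,0,-3],[0,0,-4],[0,0,-5],[0,0,-6],[0,0,-7],[0,0,-8],[0,0,-8.2],[0,0,-8.2]]' --fingers '[184,184,184,184,184,184,184,184,184,184]'

```text
clock: 1.35
ee_pos: [390.9, -123.0, 205.8]
orientation: [[-0.947, 0.323, -0.0], [0.323, 0.947, -0.0], [0.0, -0.0, -1.0]]
force: [-0.3, -0.3, -0.7]
opening: 23.7
grasp_force: 0.0
```

```bash
python3 - <<'E'
from h import *
s=read_state();c=calibration('wrist');im=grab_frame('wrist')
print(s['clock'],s['ee_pos'],np.round(s['orientation'],3).tolist(),s['opening'],s['qpos'],c)
cv2.imwrite('pics/w1.png',cv2.cvtColor(im,cv2.COLOR_RGB2BGR))
for p in [(471.5,-146,12.5),(435,-135,47)]:print(proj(c,p))
E
```

```text
1.35 [ 390.89635963 -123.01678348  205.82971525] [[-0.947, 0.323, -0.0], [0.323, 0.947, -0.0], [0.0, -0.0, -1.0]] 23.683798885244876 [-3.04671221e-01  6.22653085e-02 -2.09121113e-01  1.29968566e+00
 -2.75128704e-04  2.37774415e-02] {'fovy': 59.05870181620559, 'cx': 323.25615862045163, 'cy': 238.9207387868626, 'position': array([ 328.34189725, -101.92577603,  373.29005286]), 'attitude': array([[ 3.22735800e-01,  9.13305207e-01,  2.48425445e-01],
       [ 9.46489052e-01, -3.11343432e-01, -8.49925974e-02],
       [-2.78551043e-04,  2.62562118e-01, -9.64915051e-01]])}
[[328.27230141 293.31396218]]
[[327.2067029  266.05161062]]
```

View pics/w1.png

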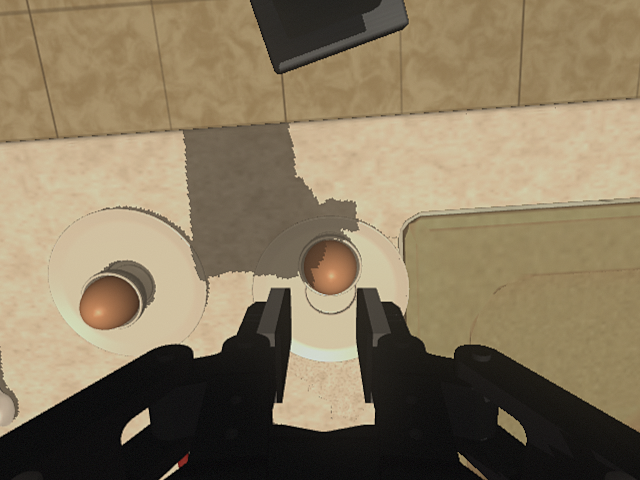

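Wrist view: egg at (330,266), saucer x from 253 to 409 and y from 216 to 361, well x from 305 to 356 with its bottom at 314. This agrees with the estimate within about 3 px. I'll refine the fit.

```bash
python3 - <<'E'
from h import *
from scipy.optimize import least_squares as L
im=cv2.imread('pics/w1.png')
cv2.imwrite('pics/w1z.png',cv2.resize(im[205:370,245:415],None,fx=3.5,fy=3.5,interpolation=cv2.INTER_CUBIC))
c=calibration('wrist')
def ext(q,z,r):
    p=proj(c,circ(q[0],q[1],z,r,200));return np.r_[p.min(0),p.max(0)]
for n,z,r,o in [('saucer',12.5,72,(253,216,409,361)),('well',9.5,23,(305,np.nan,356,314)),('bowl',49.5,25,(300,236,361,np.nan))]:
    m=np.isfinite(o);q=L(lambda q:(ext(q,z,r)-o)[m],[450,-140]);print(n,q.x.round(1),q.fun.round(1))
E
```

```text
saucer [ 472.6 -146.1] [-0.9 -0.9  0.9  1.2]
well [ 472.5 -146.5] [ 0.5 -0.5 -0. ]
bowl [ 436.2 -134.9] [-0.5  0.   0.5]
```

View pics/w1z.png

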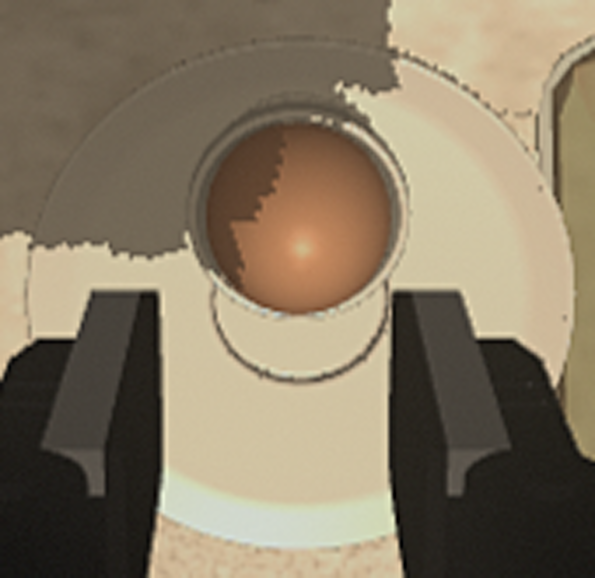

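Request:
send_rows --linear '[[0.015,0.0035,0.02],[0.015,0.0035,0.06],[0.015,0.0035,0.1],[0.015,0.0035,0.13],[0.015,0.0035,0.15],[0.015,0.0035,0.16],[0.015,0.0035,0.164],[0.015,0.0035,0.164]]' --turn '[[0,0,0],[0,0,0],[0,0,0],[0,0,0],[0,0,0],[0,0,0],[0,0,0],[0,0,0]]' --fingers '[184,184,184,184,184,184,184,184]'

```text
clock: 2.4
ee_pos: [378.1, -112.1, 42.6]
orientation: [[-0.948, 0.319, 0.001], [0.319, 0.948, -0.0], [-0.001, 0.0, -1.0]]
force: [0.5, -0.3, -0.4]
opening: 24.0
grasp_force: 0.0
```

```bash
python3 - <<'E'
from h import *
a=[]
for n,r in [('wrist',(120,480,150,510)),('side',(260,345,270,385))]:
    im=cv2.cvtColor(grab_frame(n),cv2.COLOR_RGB2BGR)[r[0]:r[1],r[2]:r[3]];a.append(cv2.resize(im,(380,360)))
cv2.imwrite('pics/c2.png',np.hstack(a));print(read_state()['ee_pos'])
E
```

```text
[ 378.42326974 -112.22811618   42.8952669 ]
```

View pics/c2.png

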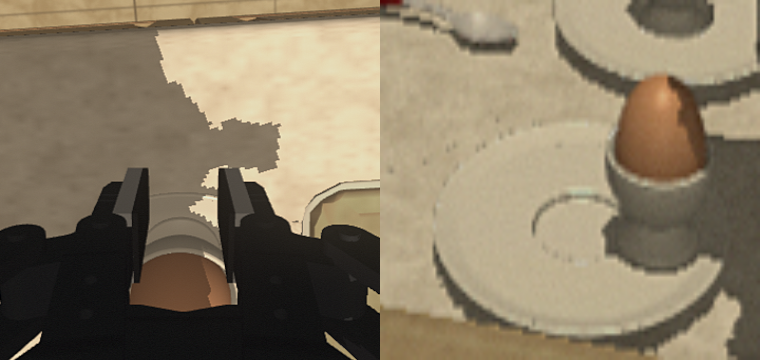

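Request:
send_rows --linear '[[-0.004,0,0],[-0.01,0,0],[-0.015,0,0],[-0.019,0,0],[-0.022,0,0],[-0.024,0,0],[-0.026,0,0],[-0.028,0,0],[-0.03,0,0],[-0.03,0,0]]' --turn '[[0,0,0],[0,0,0],[0,0,0],[0,0,0],[0,0,0],[0,0,0],[0,0,0],[0,0,0],[0,0,0],[0,0,0]]' --fingers '[184,184,184,184,184,184,184,184,184,184]'

```text
clock: 3.75
ee_pos: [406.3, -121.7, 42.2]
orientation: [[-0.948, 0.319, 0.0], [0.319, 0.948, -0.0], [-0.0, -0.0, -1.0]]
force: [-0.1, 0.3, 0.6]
opening: 23.4
grasp_force: 0.0
```

```bash
python3 - <<'E'
from h import *
a=[]
for n,r in [('wrist',(120,480,150,510)),('side',(260,345,270,385))]:
    im=cv2.cvtColor(grab_frame(n),cv2.COLOR_RGB2BGR)[r[0]:r[1],r[2]:r[3]];a.append(cv2.resize(im,(380,360)))
cv2.imwrite('pics/c3.png',np.hstack(a));print(read_state()['ee_pos'],read_state()['force'])
E
```

```text
[ 406.07747277 -121.5857266    42.18800147] [-0.23804746  0.25486145  0.51436604]
```

View pics/c3.png

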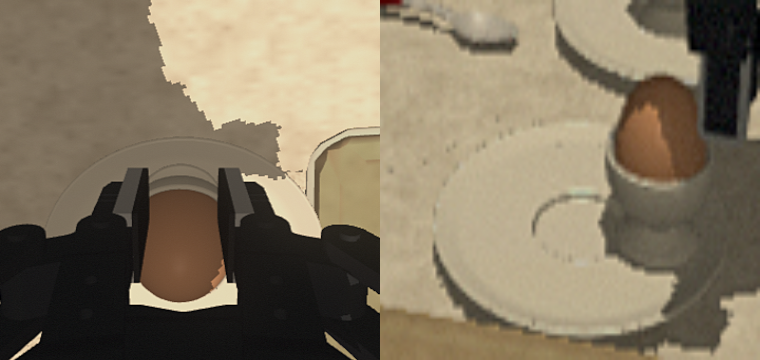

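```bash
python3 - <<'E'
from h import *
c=calibration('side')
T=np.array([406.1,-121.6,0]);a=np.array([.948,-.319,0]);l=np.array([.319,.948,0])
for z in(26,31,36,42):
  print(z,[((proj(c,T+a*11*s+l*26+[0,0,z])[0]-[270,260])*[380/115,360/85]).round() for s in(1,-1)])
print(((proj(c,[436.2,-135,43.5])[0]-[270,260])*[380/115,360/85]))
E
```

```text
26 [array([310., 245.]), array([358., 256.])]
31 [array([310., 233.]), array([358., 244.])]
36 [array([311., 222.]), array([359., 232.])]
42 [array([311., 207.]), array([360., 217.])]
[277.76206397 152.4843952 ]
```

Fingers look higher in the side view than the TCP reading implies, so I'm checking before any contact.

```bash
python3 - <<'E'
from h import *
T=np.array([406.1,-121.6,0]);a=np.array([.948,-.319,0]);l=np.array([.319,.948,0])
a_=[]
for n,(x,y) in [('side',(310,255)),('scene',(215,135))]:
    c=calibration(n);im=cv2.cvtColor(grab_frame(n),cv2.COLOR_RGB2BGR)[y:y+100,x:x+66]
    im=cv2.resize(im,None,fx=6,fy=6,interpolation=cv2.INTER_CUBIC)
    for z,col in((31,(0,0,255)),(60,(0,255,0))):
      for s in(12,26,-12,-26):
        for f in (11,-11):
          p=(proj(c,T+a*f+l*s+[0,0,z])[0]-[x,y])*6; cv2.circle(im,tuple(int(v) for v in p),3,col if s>0 else (255,col[1],col[2]),-1)
    for P,r in (((436.2,-135,43.5),26),((472.5,-146.3,12.5),72)):
      cv2.polylines(im,[((proj(c,circ(*P,r))-[x,y])*6).astype(int)],True,(255,255,0),1)
    a_.append(im)
cv2.imwrite('pics/c4.png',np.hstack(a_))
E
```

```text
(no output)
```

View pics/c4.png

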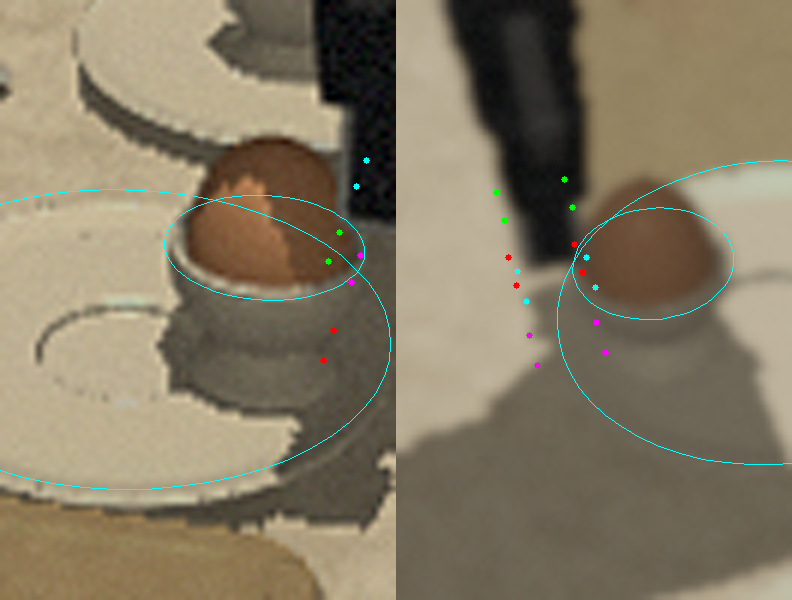

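The images put the fingertips about 25–30 mm above where the TCP reading implies. I'll back off and test it by lowering over the bare worktop.

Request:
send_rows --linear '[[0.006,0,0],[0.018,0,0],[0.03,0,0],[0.036,0,0],[0.036,0,0.008],[0.036,0,0.014],[0.036,0,0.014],[0.036,0,0.014]]' --turn '[[0,0,0],[0,0,0],[0,0,0],[0,0,0],[0,0,0],[0,0,0],[0,0,0],[0,0,0]]' --fingers '[184,184,184,184,184,184,184,184]'

```text
clock: 4.95
ee_pos: [372.2, -110.2, 28.1]
orientation: [[-0.948, 0.319, -0.0], [0.319, 0.948, 0.0], [0.0, -0.0, -1.0]]
force: [-0.1, -0.4, 0.0]
opening: 24.0
grasp_force: 0.0
```

```bash
cat > tip.py <<'E'
from h import *
s=read_state();T=s['ee_pos'].copy();R=s['orientation'];a=-R[:,0];l=R[:,1];print(s['clock'],T,s['force'])
from scipy.optimize import brentq
for n,sg,by in(('side',1,5.),('scene',-1,-4.)):
    c=calibration(n);im=grab_frame(n);cv2.imwrite(f'pics/t_{n}_{s["clock"]:.2f}.png',cv2.cvtColor(im,cv2.COLOR_RGB2BGR))
    dark=im.max(2)<45
    q=proj(c,[T[0],T[1],45])[0];u=int(round(q[0]));w=dark[int(q[1])-130:int(q[1])+60,u-14:u+15]
    # lowest row connected below
    col=w.sum(1);rows=np.where(col>5)[0];v=rows.max()+int(q[1])-130+.5 if len(rows) else None
    print(n,q.round(1),'lowest dark',v,'cols',np.where(w[rows.max()-1])[0][[0,-1]]+u-14 if len(rows) else '')
    if v:
      for half in(12,26):
        f=lambda z:max(proj(c,np.array([T[0],T[1]+by,0])+a*k+l*sg*half+[0,0,z])[0][1] for k in(-11,11))-v
        print('  half',half,'tip z',round(brentq(f,-60,200),1))
E
python3 tip.py
```

```text
4.95 [ 372.20124087 -110.16879015   28.0652491 ] [-0.13456229 -0.40874786  0.04406641]
side [398.  303.1] lowest dark 303.5 cols [392 401]
  half 12 tip z 56.7
  half 26 tip z 65.2
scene [222.4 184.1] lowest dark 186.5 cols [220 226]
  half 12 tip z 56.4
  half 26 tip z 69.7
```

Request:
send_rows --linear '[[0,0,0.006],[0,0,0.01],[0,0,0.013],[0,0,0.013]]' --turn '[[0,0,0],[0,0,0],[0,0,0],[0,0,0]]' --fingers '[184,184,184,184]'

```text
clock: 5.55
ee_pos: [371.7, -110.0, 14.9]
orientation: [[-0.948, 0.319, -0.001], [0.319, 0.948, 0.0], [0.001, -0.0, -1.0]]
force: [-0.1, 0.2, -0.3]
opening: 23.7
grasp_force: 0.0
```

```bash
python3 tip.py; python3 - <<'E'
from h import *
import glob
f=sorted(glob.glob('pics/t_*'))[-2:]
f=[g for g in sorted(glob.glob('pics/t_side*'))[-1:]+sorted(glob.glob('pics/t_scene*'))[-1:]]
T=read_state()['ee_pos'];a_=[]
for g,n in zip(f,('side','scene')):
    q=proj(calibration(n),[T[0]+20,T[1],30])[0].astype(int);i=cv2.imread(g)[q[1]-75:q[1]+45,q[0]-38:q[0]+42];a_.append(cv2.resize(i,None,fx=5,fy=5,interpolation=cv2.INTER_CUBIC))
cv2.imwrite('pics/c5.png',np.hstack(a_));print(f)
E
```

```text
5.55 [ 371.67613695 -109.99228136   14.87151735] [-0.13092939  0.23576506 -0.25903843]
side [398.4 303.1] lowest dark 310.5 cols [392 400]
  half 12 tip z 44.7
  half 26 tip z 53.5
scene [222.2 184.2] lowest dark 191.5 cols [221 226]
  half 12 tip z 43.2
  half 26 tip z 56.8
['pics/t_side_5.55.png', 'pics/t_scene_5.55.png']
```

View pics/c5.png

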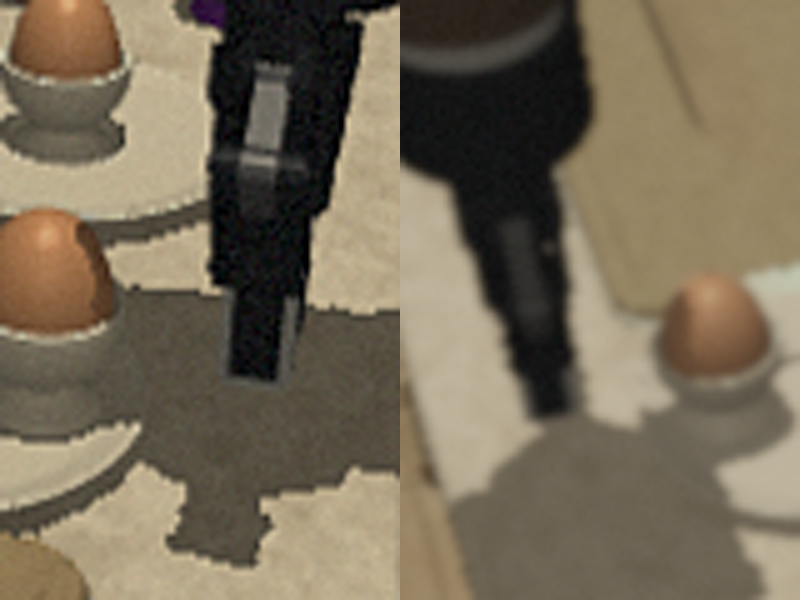

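Clear confirmation: the tips are about 45 mm above the worktop with the TCP at 15 mm. I'll lower 15 mm more and bring the fork close to the bowl.

Request:
send_rows --linear '[[0,0,0.006],[0,0,0.012],[0,0,0.015],[-0.005,0,0.015],[-0.012,0,0.015],[-0.019,0,0.015],[-0.024,0,0.015],[-0.026,0,0.015],[-0.026,0,0.015]]' --turn '[[0,0,0],[0,0,0],[0,0,0],[0,0,0],[0,0,0],[0,0,0],[0,0,0],[0,0,0],[0,0,0]]' --fingers '[184,184,184,184,184,184,184,184,184]'

```text
clock: 6.78
ee_pos: [396.7, -118.4, 0.2]
orientation: [[-0.948, 0.319, -0.0], [0.319, 0.948, 0.0], [0.0, -0.0, -1.0]]
force: [0.4, 0.8, -0.4]
opening: 24.0
grasp_force: 0.0
```

```bash
python3 tip.py; cat > egg.py <<'E'
from h import *
import sys
def egg(im,box):
    x0,y0,x1,y1=box;p=im[y0:y1,x0:x1].astype(int)
    m=((p[...,0]-p[...,2]>30)&(p[...,0]>1.4*p[...,2])).astype(np.uint8)
    n,lab,st,ce=cv2.connectedComponentsWithStats(m);i=1+np.argmax(st[1:,4]);return (st[i,:2]+[x0,y0]).tolist(),(st[i,:2]+st[i,2:4]+[x0,y0]).tolist(),(ce[i]+[x0,y0]).round(2),st[i,4]
B={'side':(305,262,385,315),'scene':(238,155,300,200)}
if __name__=='__main__':
    s=read_state();print(s['clock'],s['ee_pos'].round(1),s['force'].round(2))
    for n in B:
        print(n,'ref',egg(cv2.cvtColor(cv2.imread(f'pics/{n}0.png'),cv2.COLOR_BGR2RGB),B[n]));print('   now',egg(grab_frame(n),B[n]))
E
python3 egg.py
```

```text
6.775 [ 3.96673062e+02 -1.18423985e+02  1.55524432e-01] [ 0.35514678  0.78020804 -0.43753013]
side [381.1 300.4] lowest dark 316.5 cols [373 382]
  half 12 tip z 29.1
  half 26 tip z 38.1
scene [235.8 181.5] lowest dark 194.5 cols [236 241]
  half 12 tip z 27.5
  half 26 tip z 41.3
6.875 [ 3.964e+02 -1.183e+02  2.000e-01] [-0.07  0.91  0.3 ]
side ref ([341, 277], [369, 304], array([354.6 , 290.57]), np.int32(580))
   now ([341, 278], [368, 304], array([354.45, 290.73]), np.int32(558))
scene ref ([238, 155], [300, 186], array([259.84, 165.9 ]), np.int32(969))
   now ([242, 155], [300, 187], array([261.55, 166.43]), np.int32(891))
```

Request:
send_rows --linear '[[-0.002,0,0.002],[-0.005,0,0.003],[-0.007,0,0.003],[-0.009,0,0.003],[-0.011,0,0.003],[-0.013,0,0.003],[-0.015,0,0.003],[-0.017,0,0.003],[-0.019,0,0.003],[-0.019,0,0.003]]' --turn '[[0,0,0],[0,0,0],[0,0,0],[0,0,0],[0,0,0],[0,0,0],[0,0,0],[0,0,0],[0,0,0],[0,0,0]]' --fingers '[184,184,184,184,184,184,184,184,184,184]'

```text
clock: 8.22
ee_pos: [415.0, -124.6, -2.7]
orientation: [[-0.948, 0.319, 0.0], [0.319, 0.948, -0.0], [-0.0, 0.0, -1.0]]
force: [0.2, -0.6, -0.4]
opening: 23.9
grasp_force: 0.1
```

```bash
python3 egg.py
```

```text
8.225 [ 415.  -124.6   -2.7] [ 0.22 -0.58 -0.4 ]
side ref ([341, 277], [369, 304], array([354.6 , 290.57]), np.int32(580))
   now ([333, 277], [358, 303], array([344.24, 290.17]), np.int32(478))
scene ref ([238, 155], [300, 186], array([259.84, 165.9 ]), np.int32(969))
   now ([253, 155], [300, 185], array([268.6 , 166.03]), np.int32(697))
```

Request:
send_rows --linear '[[-0.001,0,0],[-0.003,0,0],[-0.005,0,0],[-0.007,0,0],[-0.009,0,0],[-0.011,0,0],[-0.013,0,0],[-0.015,0,0],[-0.017,0,0],[-0.018,0,0]]' --turn '[[0,0,0],[0,0,0],[0,0,0],[0,0,0],[0,0,0],[0,0,0],[0,0,0],[0,0,0],[0,0,0],[0,0,0]]' --fingers '[184,184,184,184,184,184,184,184,184,184]'

```text
clock: 9.57
ee_pos: [431.8, -130.2, -2.8]
orientation: [[-0.948, 0.319, -0.0], [0.319, 0.948, 0.0], [0.0, 0.0, -1.0]]
force: [-1.0, 0.1, 0.1]
opening: 23.6
grasp_force: 0.4
```

```bash
python3 egg.py; python3 - <<'E'
from h import *
# well position predicted from side fit: egg-left-edge column expected when seated
c=calibration('side')
for p in [(435.4,-127.2),(472.2,-139.5)]:
  for z in (47.5,43.5): print(p,z,proj(c,[p[0]+21.5,p[1],z]),proj(c,[p[0],p[1],z+31]))
E
```

```text
9.575 [ 431.8 -130.2   -2.8] [-0.96  0.12  0.05]
side ref ([341, 277], [369, 304], array([354.6 , 290.57]), np.int32(580))
   now ([319, 275], [343, 300], array([330.35, 287.38]), np.int32(478))
scene ref ([238, 155], [300, 186], array([259.84, 165.9 ]), np.int32(969))
   now ([263, 155], [300, 182], array([276.61, 165.7 ]), np.int32(599))
(435.4, -127.2) 47.5 [[341.3037446  296.66497479]] [[355.9630118  278.79733142]]
(435.4, -127.2) 43.5 [[341.24384654 298.89284579]] [[355.86571545 281.109684  ]]
(472.2, -139.5) 47.5 [[317.15161699 292.92175967]] [[331.16295609 275.25229931]]
(472.2, -139.5) 43.5 [[317.15050912 295.12623198]] [[331.12763005 277.53910384]]
```

Request:
send_rows --linear '[[-0.001,0,0],[-0.002,0,0],[-0.003,0,0],[-0.004,0,0],[-0.004,0,0]]' --turn '[[0,0,0],[0,0,0],[0,0,0],[0,0,0],[0,0,0]]' --fingers '[184,184,184,184,184]'

```text
clock: 10.3
ee_pos: [435.7, -131.6, -2.8]
orientation: [[-0.948, 0.319, 0.0], [0.319, 0.948, -0.0], [-0.0, 0.0, -1.0]]
force: [-0.4, 0.2, 0.3]
opening: 23.5
grasp_force: 0.3
```

```bash
python3 egg.py; python3 - <<'E'
from h import *
a_=[]
for n in('side','scene'):
    c=calibration(n);q=proj(c,[460,-142,30])[0].astype(int);i=cv2.cvtColor(grab_frame(n),cv2.COLOR_RGB2BGR)
    cv2.imwrite(f'pics/e_{n}.png',i);i=i[q[1]-45:q[1]+45,q[0]-50:q[0]+50];a_.append(cv2.resize(i,None,fx=4,fy=4,interpolation=cv2.INTER_CUBIC))
cv2.imwrite('pics/c6.png',np.hstack(a_))
E
```

```text
10.3 [ 435.7 -131.6   -2.8] [-0.41  0.2   0.35]
side ref ([341, 277], [369, 304], array([354.6 , 290.57]), np.int32(580))
   now ([317, 274], [340, 300], array([327.75, 286.9 ]), np.int32(471))
scene ref ([238, 155], [300, 186], array([259.84, 165.9 ]), np.int32(969))
   now ([265, 155], [300, 182], array([278.27, 165.71]), np.int32(574))
```

Request:
send_rows --linear '[[-0.001,0,0],[-0.002,0,0],[-0.0025,0,0],[-0.0025,0,0]]' --turn '[[0,0,0],[0,0,0],[0,0,0],[0,0,0]]' --fingers '[184,184,184,184]'

```text
clock: 11.0
ee_pos: [438.0, -132.3, -2.8]
orientation: [[-0.948, 0.319, 0.0], [0.319, 0.948, -0.0], [-0.0, -0.0, -1.0]]
force: [-0.3, -0.3, 0.3]
opening: 23.8
grasp_force: 0.3
```

```bash
python3 egg.py
```

```text
11.0 [ 438.  -132.3   -2.8] [-0.29 -0.28  0.35]
side ref ([341, 277], [369, 304], array([354.6 , 290.57]), np.int32(580))
   now ([315, 274], [339, 300], array([326.35, 286.75]), np.int32(470))
scene ref ([238, 155], [300, 186], array([259.84, 165.9 ]), np.int32(969))
   now ([266, 155], [300, 182], array([279.37, 165.58]), np.int32(556))
```

```bash
python3 - <<'E'
from h import *
import itertools
C={n:cv2.cvtColor(grab_frame(n),cv2.COLOR_RGB2BGR) for n in('side','scene','wrist')}
for n in C: cv2.imwrite(f'pics/f_{n}.png',C[n])
# saucer shift: template of left part of saucer in side, right/bottom part in scene
for n,(x0,y0,x1,y1) in (('side',(282,292,308,335)),('scene',(285,190,318,218))):
    r=cv2.imread(f'pics/{n}0.png');t=cv2.resize(r[y0:y1,x0:x1],None,fx=8,fy=8,interpolation=cv2.INTER_CUBIC)
    w=cv2.resize(C[n][y0-6:y1+6,x0-10:x1+10],None,fx=8,fy=8,interpolation=cv2.INTER_CUBIC)
    m=cv2.matchTemplate(w,t,cv2.TM_CCOEFF_NORMED);_,v,_,p=cv2.minMaxLoc(m);print(n,'saucer shift px',p[0]/8-10,p[1]/8-6,v)
a=cv2.resize(C['side'][262:342,282:382],(400,320),interpolation=cv2.INTER_CUBIC)
b=cv2.resize(C['scene'][150:220,238:318],(400,350),interpolation=cv2.INTER_CUBIC)[:320]
w=cv2.resize(C['wrist'][200:480,0:640],(640,280));w=np.hstack([w,np.zeros((280,160,3),np.uint8)])
cv2.imwrite('pics/c7.png',np.vstack([np.hstack([a,b]),w]))
E
```

```text
side saucer shift px 0.0 0.0 0.991176187992096
scene saucer shift px 7.5 -5.375 0.6466120481491089
```

View pics/c7.png

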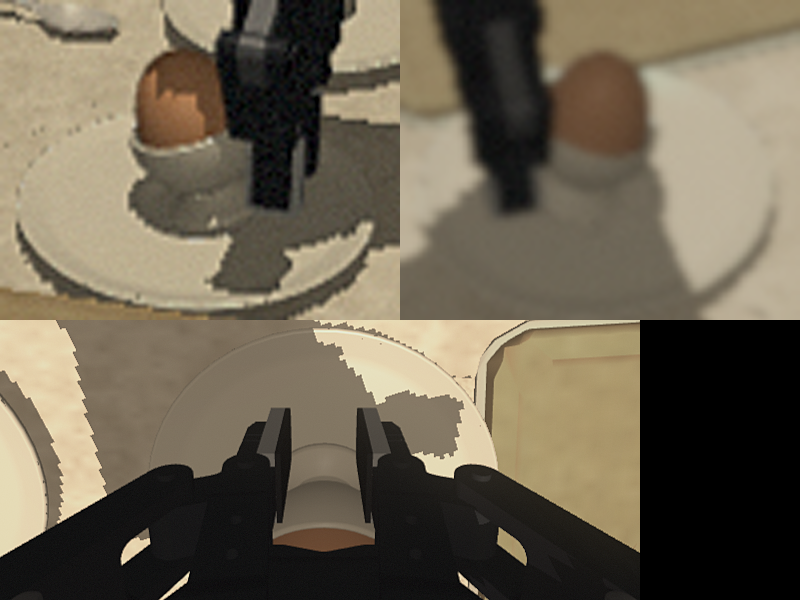

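The side view shows the cup over the well with the fork behind it. The wrist view shows an arc behind the cup at full-image v≈325, which I'll compare with projections of the foot and well.

```bash
python3 - <<'E'
from h import *
c=calibration('wrist');s=read_state();T=s['ee_pos'];print(T,s['clock'])
a=np.array([.948,-.319]);W=np.array([472.4,-143.5])
for nm,cen,r,z in [('well edge',W,23,9.5),('well floor',W,23,5.5)]+[(f'foot{d}',W-a*d,20,z) for d in(-2,0,2,4,6) for z in(9.5,5.5)]+[(f'bowl{d}',W-a*d,26,34+z) for d in(0,4) for z in (9.5,5.5)]+[(f'rim{d}',W-a*d,25,40+z) for d in(0,4) for z in (9.5,5.5)]:
    print(nm,z,proj(c,[*(cen-a*r),z]).round(1))
im=cv2.imread('pics/f_wrist.png');print([(v,im[v,318:332].mean(0).astype(int).tolist()) for v in range(300,430,3)])
E
```

```text
[ 437.90280603 -132.30681662   -2.7964899 ] 11.25
well edge 9.5 [[324.9 327.8]]
well floor 5.5 [[324.9 323.3]]
foot-2 9.5 [[324.9 339. ]]
foot-2 5.5 [[324.9 334.3]]
foot0 9.5 [[324.9 334.5]]
foot0 5.5 [[324.9 329.9]]
foot2 9.5 [[324.9 330. ]]
foot2 5.5 [[324.9 325.5]]
foot4 9.5 [[324.9 325.5]]
foot4 5.5 [[324.9 321. ]]
foot6 9.5 [[324.9 321. ]]
foot6 5.5 [[324.9 316.6]]
bowl0 43.5 [[325.3 368.3]]
bowl0 39.5 [[325.3 361.6]]
bowl4 43.5 [[325.4 357.2]]
bowl4 39.5 [[325.3 350.8]]
rim0 49.5 [[325.4 381.9]]
rim0 45.5 [[325.4 374.5]]
rim4 49.5 [[325.4 370.5]]
rim4 45.5 [[325.4 363.4]]
[(300, [98, 117, 129]), (303, [98, 117, 129]), (306, [98, 117, 129]), (309, [98, 117, 129]), (312, [98, 117, 129]), (315, [98, 117, 129]), (318, [98, 117, 129]), (321, [99, 119, 131]), (324, [76, 91, 101]), (327, [93, 111, 123]), (330, [100, 119, 132]), (333, [101, 120, 133]), (336, [102, 121, 134]), (339, [104, 122, 135]), (342, [105, 123, 136]), (345, [103, 122, 135]), (348, [102, 121, 133]), (351, [100, 119, 131]), (354, [99, 118, 130]), (357, [83, 99, 109]), (360, [74, 88, 98]), (363, [64, 76, 84]), (366, [67, 79, 88]), (369, [69, 83, 92]), (372, [73, 86, 96]), (375, [74, 88, 98]), (378, [76, 90, 100]), (381, [77, 91, 102]), (384, [79, 93, 104]), (387, [80, 96, 106]), (390, [81, 97, 107]), (393, [82, 98, 109]), (396, [83, 99, 110]), (399, [84, 100, 111]), (402, [90, 108, 120]), (405, [108, 126, 139]), (408, [57, 76, 100]), (411, [49, 70, 101]), (414, [49, 71, 102]), (417, [49, 72, 103]), (420, [50, 72, 103]), (423, [49, 71, 104]), (426, [50, 72, 105]), (429, [51, 75, 109])]
```

Evidence fits a cup tilted slightly forward, with its front on the well floor and its rear still about 1 mm on the ledge. A little more push.

Request:
send_rows --linear '[[-0.001,0,0],[-0.002,0,0],[-0.003,0,0],[-0.003,0,0]]' --turn '[[0,0,0],[0,0,0],[0,0,0],[0,0,0]]' --fingers '[184,184,184,184]'

```text
clock: 11.75
ee_pos: [440.9, -133.3, -2.8]
orientation: [[-0.948, 0.319, 0.0], [0.319, 0.948, -0.0], [-0.0, -0.0, -1.0]]
force: [-1.8, -0.2, 0.2]
opening: 23.4
grasp_force: 0.3
```

```bash
cat > prof.py <<'E'
from h import *
im=grab_frame('wrist')[...,1];print([(v,int(im[v,318:332].mean())) for v in range(306,425,2)])
E
python3 egg.py; python3 prof.py
```

```text
11.75 [ 440.9 -133.3   -2.8] [-1.76 -0.17  0.25]
side ref ([341, 277], [369, 304], array([354.6 , 290.57]), np.int32(580))
   now ([314, 273], [337, 300], array([324.18, 286.4 ]), np.int32(465))
scene ref ([238, 155], [300, 186], array([259.84, 165.9 ]), np.int32(969))
   now ([268, 155], [300, 182], array([280.53, 165.66]), np.int32(544))
[(306, 117), (308, 117), (310, 117), (312, 117), (314, 118), (316, 105), (318, 118), (320, 117), (322, 119), (324, 89), (326, 109), (328, 115), (330, 118), (332, 119), (334, 120), (336, 121), (338, 122), (340, 122), (342, 123), (344, 123), (346, 121), (348, 120), (350, 120), (352, 119), (354, 118), (356, 104), (358, 99), (360, 89), (362, 76), (364, 77), (366, 79), (368, 81), (370, 84), (372, 86), (374, 87), (376, 89), (378, 90), (380, 91), (382, 93), (384, 94), (386, 95), (388, 96), (390, 97), (392, 98), (394, 98), (396, 99), (398, 99), (400, 100), (402, 108), (404, 122), (406, 124), (408, 75), (410, 70), (412, 70), (414, 71), (416, 71), (418, 71), (420, 72), (422, 72), (424, 72)]
```

Request:
send_rows --linear '[[0.002,0,0],[0.005,0,0],[0.01,0,0],[0.015,0,0],[0.015,0,0],[0.015,0,0]]' --turn '[[0,0,0],[0,0,0],[0,0,0],[0,0,0],[0,0,0],[0,0,0]]' --fingers '[184,184,184,184,184,184]'

```text
clock: 12.65
ee_pos: [426.7, -128.5, -2.7]
orientation: [[-0.948, 0.319, 0.0], [0.319, 0.948, -0.0], [-0.0, 0.0, -1.0]]
force: [0.1, 0.1, -0.0]
opening: 23.8
grasp_force: 0.0
```

```bash
python3 egg.py; python3 prof.py; python3 - <<'E'
from h import *
c=calibration('wrist')
a=np.array([.948,-.319]);W=np.array([472.4,-143.5])
for nm,cen,r,z in [('well edge',W,23,9.5)]+[(f'foot{d}',W-a*d,20,5.5) for d in(-3,0,3)]+[(f'bowl{d}',W-a*d,26,34+5.5) for d in(-3,0,3)]:
    print(nm,z,proj(c,[*(cen-a*r),z]).round(1))
im=grab_frame('side')[...,1].astype(int)
r=cv2.imread('pics/side0.png')[...,1].astype(int)
# saucer shift
for n,(x0,y0,x1,y1) in (('side',(282,292,308,335)),):
    t=cv2.resize(cv2.imread('pics/side0.png')[y0:y1,x0:x1,1],None,fx=8,fy=8);w=cv2.resize(im[y0-6:y1+6,x0-10:x1+10].astype(np.uint8),None,fx=8,fy=8)
    _,v,_,p=cv2.minMaxLoc(cv2.matchTemplate(w,t,cv2.TM_CCOEFF_NORMED));print('saucer shift px',p[0]/8-10,p[1]/8-6,v)
E
```

```text
12.65 [ 426.7 -128.5   -2.7] [ 0.13  0.1  -0.02]
side ref ([341, 277], [369, 304], array([354.6 , 290.57]), np.int32(580))
   now ([319, 275], [346, 301], array([331.34, 288.11]), np.int32(542))
scene ref ([238, 155], [300, 186], array([259.84, 165.9 ]), np.int32(969))
   now ([260, 155], [300, 183], array([275.92, 166.04]), np.int32(654))
[(306, 116), (308, 116), (310, 117), (312, 117), (314, 117), (316, 117), (318, 117), (320, 117), (322, 117), (324, 117), (326, 117), (328, 117), (330, 117), (332, 117), (334, 117), (336, 116), (338, 116), (340, 117), (342, 116), (344, 119), (346, 88), (348, 105), (350, 119), (352, 126), (354, 125), (356, 125), (358, 124), (360, 124), (362, 124), (364, 123), (366, 121), (368, 119), (370, 117), (372, 115), (374, 115), (376, 106), (378, 77), (380, 77), (382, 79), (384, 80), (386, 82), (388, 84), (390, 85), (392, 87), (394, 89), (396, 90), (398, 91), (400, 92), (402, 92), (404, 93), (406, 96), (408, 112), (410, 119), (412, 104), (414, 62), (416, 65), (418, 65), (420, 66), (422, 67), (424, 67)]
well edge 9.5 [[324.9 353.7]]
foot-3 5.5 [[324.9 361.5]]
foot0 5.5 [[324.9 355.1]]
foot3 5.5 [[324.9 348.7]]
bowl-3 39.5 [[325.2 399.8]]
bowl0 39.5 [[325.2 392.2]]
bowl3 39.5 [[325.2 384.5]]
saucer shift px 0.0 0.0 0.9941781759262085
```

```bash
python3 - <<'E'
from h import *
from scipy.optimize import brentq
im=cv2.imread('pics/c3.png')[...,1];print([(v+120,int(im[v,176:190].mean())) for v in range(40,190,3)])
c=dict(calibration('wrist'));T=read_state()['ee_pos']
a=np.array([.948,-.319])
c['position']=np.array(c['position'])+np.array([406.1,-121.6,42.2])-T
C=np.array([436,-132.])
for n,r,z in(('foot',20,9.5),('bowl',26,43.5),('rim25',25,49.5),('rim22',22,49.5),('egg',21.5,47.5),('saucer',72,13)):
    cen=C if n!='saucer' else np.array([472.4,-143.5]); print(n,proj(c,[*(cen-a*r),z]).round(1))
E
```

```text
[(160, 205), (163, 205), (166, 208), (169, 210), (172, 212), (175, 209), (178, 207), (181, 210), (184, 212), (187, 211), (190, 210), (193, 207), (196, 204), (199, 200), (202, 184), (205, 142), (208, 148), (211, 156), (214, 155), (217, 115), (220, 115), (223, 117), (226, 117), (229, 117), (232, 117), (235, 117), (238, 117), (241, 117), (244, 117), (247, 117), (250, 117), (253, 117), (256, 108), (259, 122), (262, 112), (265, 112), (268, 112), (271, 112), (274, 112), (277, 113), (280, 115), (283, 108), (286, 112), (289, 117), (292, 116), (295, 97), (298, 83), (301, 86), (304, 98), (307, 116)]
foot [[323.2 283.3]]
bowl [[323.2 299.3]]
rim25 [[323.2 307.4]]
rim22 [[323.2 314.2]]
egg [[323.2 313.2]]
saucer [[324.7 259.3]]
```

Profiles are ambiguous, so I'll withdraw to clear the side view and measure shift and tilt by image registration.

Request:
send_rows --linear '[[0.02,0,0],[0.06,0,0],[0.1,0,-0.03],[0.13,0,-0.08],[0.14,0,-0.13],[0.14,0,-0.15],[0.14,0,-0.15]]' --turn '[[0,0,0],[0,0,0],[0,0,0],[0,0,0],[0,0,0],[0,0,0],[0,0,0]]' --fingers '[184,184,184,184,184,184,184]'

```text
clock: 13.72
ee_pos: [295.4, -84.3, 148.8]
orientation: [[-0.948, 0.319, 0.005], [0.319, 0.948, -0.001], [-0.005, 0.0, -1.0]]
force: [0.5, 0.3, -0.2]
opening: 23.6
grasp_force: 0.0
```

```bash
cat > reg.py <<'E'
from h import *
W0=np.array([436,-132.]);W1=np.array([472.4,-143.5])
def rot(P,c,th,ax):  # rotate points about c
    return (cv2.Rodrigues(np.array(ax)*th)[0]@(P-c).T).T+c
for n,(x0,y0,x1,y1) in (('side',(336,274,374,312)),('scene',(242,161,272,188))):
    r=cv2.imread(f'pics/{n}0.png');i=cv2.cvtColor(grab_frame(n),cv2.COLOR_RGB2BGR);cv2.imwrite(f'pics/g_{n}.png',i)
    c=calibration(n);k=4
    up=lambda m:cv2.GaussianBlur(cv2.resize(m,None,fx=k,fy=k,interpolation=cv2.INTER_CUBIC),(0,0),2)
    for sat in (0,1):
        f=(lambda m:(m[...,2].astype(np.float32)-m[...,0])) if sat else (lambda m:m[...,1].astype(np.float32))
        e0=proj(c,[*W0,47.5])[0];e1=proj(c,[*W1,43.5])[0];d=e1-e0
        # mask bowl+egg: brown area dilated only
        R=f(r)[y0:y1,x0:x1];I=f(i)
        t=up(R);M=np.array([[1,0,(x0+d[0])*k],[0,1,(y0+d[1])*k]],np.float32)
        Iu=up(I)
        try:
            cc,M=cv2.findTransformECC(t,Iu,M,cv2.MOTION_EUCLIDEAN,(3,300,1e-6))
            th=np.arctan2(M[1,0],M[0,0]);o=(e0-[x0,y0])*k;q=(M@[*o,1])/k-e0
            print(n,'sat' if sat else 'grn','cc',round(cc,3),'rot',round(th,3),'egg shift',q.round(2))
        except cv2.error as e: print(n,sat,'fail')
    for nm,cen,dz in(('seated',W1,-4),('seated d3',W1-np.array([.948,-.319])*3,-4),('ledge d5',W1-np.array([.948,-.319])*5,0)):
        print('  exp',nm,(proj(c,[*cen,47.5+dz])[0]-e0).round(2))
E
python3 reg.py
```

```text
side grn cc 0.745 rot -0.037 egg shift [-22.42  -2.13]
side sat cc 0.952 rot -0.069 egg shift [-22.7   -2.11]
  exp seated [-23.91  -1.24]
  exp seated d3 [-22.07  -0.95]
  exp ledge d5 [-20.8   -2.96]
scene grn cc 0.913 rot 0.22 egg shift [18.34 -3.37]
scene sat cc 0.98 rot 0.164 egg shift [17.87 -3.14]
  exp seated [19.2  -2.54]
  exp seated d3 [17.71 -2.24]
  exp ledge d5 [16.57 -3.54]
```

Both views show the cup leaning forward about 0.1 rad: front of foot down in the well, rear still on the ledge. I'll solve for where it sits, including laterally.

```bash
python3 - <<'E'
from h import *
from scipy.optimize import least_squares as L
a=np.array([.948,-.319]);l=np.array([.319,.948])
W0=np.array([436,-132.]);W1=np.array([472.4,-143.5])
cs={n:calibration(n) for n in('side','scene')}
obs={'side':(-22.7,-2.11),'scene':(17.9,-3.15)}
for sc in (['side'],['scene'],['side','scene']):
  for z in (45.3,47.5):
    f=lambda q:np.concatenate([proj(cs[n],[*(W1-a*q[0]+l*q[1]),z])[0]-proj(cs[n],[*W0,47.5])[0]-obs[n] for n in sc])
    r=L(f,[0,0]);print(sc,z,'egg d,lat',r.x.round(2),r.fun.round(2))
E
```

```text
['side'] 45.3 egg d,lat [ 1.89 -0.21] [-0. -0.]
['side'] 47.5 egg d,lat [2.81 3.33] [-0.  0.]
['scene'] 45.3 egg d,lat [2.38 0.51] [ 0. -0.]
['scene'] 47.5 egg d,lat [ 2.77 -1.81] [-0. -0.]
['side', 'scene'] 45.3 egg d,lat [2.15 0.24] [0.08 0.17 0.15 0.07]
['side', 'scene'] 47.5 egg d,lat [2.4  0.67] [ 0.19 -0.88 -0.11 -0.88]
```

Request:
send_rows --linear '[[-0.005,0,0.04],[-0.02,0,0.09],[-0.04,0,0.13],[-0.075,0,0.146],[-0.105,0,0.146],[-0.125,0,0.146],[-0.138,0,0.146],[-0.144,0,0.146],[-0.146,0,0.146],[-0.146,0,0.146]]' --turn '[[0,0,0],[0,0,0],[0,0,0],[0,0,0],[0,0,0],[0,0,0],[0,0,0],[0,0,0],[0,0,0],[0,0,0]]' --fingers '[184,184,184,184,184,184,184,184,184,184]'

```text
clock: 15.08
ee_pos: [431.5, -130.2, 1.1]
orientation: [[-0.948, 0.319, -0.001], [0.319, 0.948, 0.0], [0.001, -0.0, -1.0]]
force: [0.5, 0.0, -0.3]
opening: 23.6
grasp_force: 0.0
```

Request:
send_rows --linear '[[-0.002,0,0],[-0.004,0,0.001],[-0.0045,0,0.003],[-0.0055,0,0.005],[-0.0065,0,0.007],[-0.0075,0,0.009],[-0.0085,0,0.011],[-0.0085,0,0.011]]' --turn '[[0,0,0],[0,0,0],[0,0,0],[0,0,0],[0,0,0],[0,0,0],[0,0,0],[0,0,0]]' --fingers '[184,184,184,184,184,184,184,184]'

```text
clock: 16.08
ee_pos: [440.3, -133.1, -10.0]
orientation: [[-0.948, 0.319, -0.0], [0.319, 0.948, 0.0], [0.0, -0.0, -1.0]]
force: [-0.1, 0.2, 1.1]
opening: 23.4
grasp_force: 0.2
```

```bash
python3 egg.py; python3 prof.py
```

```text
16.075 [ 440.3 -133.1  -10. ] [-0.14  0.19  1.1 ]
side ref ([341, 277], [369, 304], array([354.6 , 290.57]), np.int32(580))
   now ([316, 276], [338, 302], array([326.65, 289.77]), np.int32(407))
scene ref ([238, 155], [300, 186], array([259.84, 165.9 ]), np.int32(969))
   now ([268, 155], [300, 184], array([279.49, 166.65]), np.int32(540))
[(306, 118), (308, 117), (310, 117), (312, 117), (314, 117), (316, 117), (318, 117), (320, 117), (322, 117), (324, 116), (326, 109), (328, 118), (330, 117), (332, 117), (334, 117), (336, 100), (338, 98), (340, 114), (342, 122), (344, 120), (346, 119), (348, 119), (350, 118), (352, 117), (354, 115), (356, 114), (358, 115), (360, 93), (362, 76), (364, 78), (366, 80), (368, 82), (370, 84), (372, 85), (374, 86), (376, 88), (378, 87), (380, 104), (382, 113), (384, 116), (386, 86), (388, 60), (390, 61), (392, 62), (394, 63), (396, 63), (398, 63), (400, 64), (402, 64), (404, 65), (406, 66), (408, 66), (410, 66), (412, 66), (414, 67), (416, 67), (418, 68), (420, 69), (422, 69), (424, 69)]
```

The rear has dropped: egg lower, bowl band back to upright proportions, and a gap visible behind the foot. Withdrawing and registering.

Request:
send_rows --linear '[[0.001,0,0],[0.004,0,0],[0.012,0,0],[0.04,0,0],[0.08,0,-0.03],[0.12,0,-0.08],[0.14,0,-0.13],[0.145,0,-0.16],[0.145,0,-0.16]]' --turn '[[0,0,0],[0,0,0],[0,0,0],[0,0,0],[0,0,0],[0,0,0],[0,0,0],[0,0,0],[0,0,0]]' --fingers '[184,184,184,184,184,184,184,184,184]'

```text
clock: 17.35
ee_pos: [304.0, -87.1, 152.3]
orientation: [[-0.948, 0.319, 0.006], [0.319, 0.948, -0.002], [-0.006, 0.0, -1.0]]
force: [0.9, -0.8, -1.4]
opening: 23.5
grasp_force: 0.0
```

```bash
python3 reg.py; python3 - <<'E'
from h import *
for n,bx in (('side',[(282,292,308,335),(320,235,395,280)]),('scene',[(285,190,318,218),(258,230,338,290)])):
  for (x0,y0,x1,y1) in bx:
    t=cv2.resize(cv2.imread(f'pics/{n}0.png')[y0:y1,x0:x1,1],None,fx=8,fy=8);w=cv2.resize(cv2.imread(f'pics/g_{n}.png')[y0-6:y1+6,x0-10:x1+10,1],None,fx=8,fy=8)
    _,v,_,p=cv2.minMaxLoc(cv2.matchTemplate(w,t,cv2.TM_CCOEFF_NORMED));print(n,(x0,y0),'shift px',p[0]/8-10,p[1]/8-6,round(v,3))
E
```

```text
side grn cc 0.767 rot -0.027 egg shift [-24.81  -1.49]
side sat cc 0.959 rot -0.04 egg shift [-24.84  -1.07]
  exp seated [-23.91  -1.24]
  exp seated d3 [-22.07  -0.95]
  exp ledge d5 [-20.8   -2.96]
scene grn cc 0.893 rot 0.119 egg shift [20.42 -2.5 ]
scene sat cc 0.969 rot 0.116 egg shift [19.81 -2.62]
  exp seated [19.2  -2.54]
  exp seated d3 [17.71 -2.24]
  exp ledge d5 [16.57 -3.54]
side (282, 292) shift px 0.0 0.0 0.995
side (320, 235) shift px 0.0 0.0 0.988
scene (285, 190) shift px 0.375 0.0 0.846
scene (258, 230) shift px 0.0 0.0 1.0
```

```bash
python3 - <<'E'
from h import *
from scipy.optimize import least_squares as L
a=np.array([.948,-.319]);l=np.array([.319,.948])
W0=np.array([436,-132.]);W1=np.array([472.4,-143.5])
cs={n:calibration(n) for n in('side','scene')}
for nm,obs in (('before',{'side':(-22.7,-2.11),'scene':(17.9,-3.15)}),('now',{'side':(-24.83,-1.2),'scene':(19.9,-2.6)})):
    f=lambda q:np.concatenate([proj(cs[n],[*(W1-a*q[0]+l*q[1]),q[2]])[0]-proj(cs[n],[*W0,47.5])[0]-obs[n] for n in cs])
    r=L(f,[0,0,45]);print(nm,'egg d,lat,z',r.x.round(2),r.fun.round(2))
for n,c in cs.items():
    def ang(W,z,th=0,h=25.):
        t=np.array([a[0]*np.sin(th),a[1]*np.sin(th),np.cos(th)])*h;P=np.array([*W,z]);v=np.subtract(*proj(c,np.array([P+t,P-t])));return np.arctan2(v[0],-v[1])
    print(n,'exp rot upright',round(ang(W1,43.5)-ang(W0,47.5),3),'tilt .11',round(ang(W1,45.3,.11)-ang(W0,47.5),3))
# same registration on the untouched cup of the other setting would be 0; brown-axis check by mask moments
from egg import egg
def axis(im,box):
    x0,y0,x1,y1=box;p=im[y0:y1,x0:x1].astype(int);m=((p[...,2]-p[...,0]>30)&(p[...,2]>1.4*p[...,0])).astype(np.uint8)
    n,lab,st,ce=cv2.connectedComponentsWithStats(m);i=1+np.argmax(st[1:,4]);ys,xs=np.where(lab==i);y=np.unique(ys);mid=[(xs[ys==k].min()+xs[ys==k].max())/2 for k in y[2:-8]]
    return st[i].tolist(),np.polyfit(y[2:-8],mid,1)[0].round(3)
print(axis(cv2.imread('pics/side0.png'),(335,268,378,312)),axis(cv2.imread('pics/g_side.png'),(305,268,355,312)))
E
```

```text
before egg d,lat,z [ 2.18  0.3  45.59] [ 0.1   0.03  0.11 -0.06]
now egg d,lat,z [-1.45  0.09 43.22] [ 0.02  0.01  0.02 -0.01]
side exp rot upright -0.026 tilt .11 -0.147
scene exp rot upright 0.041 tilt .11 0.186
([6, 9, 28, 27, 580], np.float64(-0.004)) ([11, 8, 28, 26, 566], np.float64(0.014))
```

```bash
python3 -c "
from station import *
print(job_done())"
```

```text
the job is handed in; nothing more can be done
None
```

I handed the job in at about 17.5 s: the cup measured seated in its well (about 1.5 mm off centre, close to level), the egg still in it, the saucer and the other setting unmoved and the arm clear. `job_done()` returned no verdict. Tilt is the least certain reading: the side view puts it within about 0.015 rad of upright, but the blurrier scene view could allow about 0.07, over the 0.05 limit.

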